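# Cure a batch of varnished notelets under the swing-arm lamp

## Task

Swing the curing lamp well clear of its tray and lay every varnished notelet from the table flat and face up in the tray, side by side. Then swing the lamp fully home over the tray and click the timer dial round to 8 (either first), and only then press the green start button; leave the other things on the table alone.

Things in the scene. Friction and masses are not known exactly. Their poses are not given: they have to be found in the camera images.
- notelet_a: cream notelet (little bound booklet) with small brown-grey flecks on its cover, 79 x 54 x 16 mm; origin at the centre of its underside, x along the 79 mm, y along the 54 mm, z up through the varnished cover; any of the notelets a to d may be absent
- notelet_b: green notelet with a butterfly on its cover, same size and frame
- notelet_c: pale notelet with pink and grey leaves on its cover, same size and frame
- notelet_d: pink notelet with white blossoms on its cover, same size and frame
- tray_floor (a point): centre of the floor of the open aluminium tray of the curing station, on the floor's surface, 12 mm above the table; inside the tray is 200 mm along this point's x by 210 mm along its y, with a rim standing 9 mm above the floor, 3 mm thick; z up. The station is fixed to the table; its lamp post stands 175 mm from here along +x
- lamp (a joint): swing arm of the lamp about its upright post (rad): 0 = home against its stop, lamp centred over the tray; grows counter-clockwise seen from above as the lamp swings out over the station's -y side, to a stop at 1.6. It stays where it is left and takes 1 to 2 N at the knob
- lamp_knob (a point): middle of the upright black grip knob on the lamp's arm, 100 mm from the hinge axis, 228 mm above the table; the knob is round, 22 mm in diameter, from 206 to 248 mm above the table; the arm under it is 22 mm wide
- lamp_hinge (a point): point on the lamp's hinge axis at the knob's height. The lamp head is a white slab 130 x 120 mm centred 175 mm from this axis, its underside 166 mm and its cooling fins 202 mm above the table
- dial (a joint): rotary dial of the timer (rad): 0 = pointer at the red mark (0), grows clockwise seen from above; clicks into a notch every 0.5236 rad (30 degrees), marks 0 to 10, stops at 0 and 10; mark 8 is 4.189. A sprung ball holds it in the notch (about 0.1 N m to turn) and pulls it to the nearest notch when let go
- dial_grip (a point): point on the dial's axis at the height to grip, 86 mm above the table; its x axis points along the dial's raised grip bar toward the white pointer. The black bar is 50 mm long, 13 mm thick, its top 94 mm above the table; it stands on a disc 54 mm across whose top is 64 mm above the table
- start_top (a point): centre of the top of the round green start button on the timer's top, 77 mm above the table, 24 mm in diameter, 76 mm from the dial's axis toward the robot
- start (a joint): travel of the start button (m): 0 = up, 0.005 = fully pressed, which takes 4 N; springs back
- stamp_flower: bystander: small wooden stamp block with a flower picture, 30 x 46 x 34 mm, standing among the notelets; leave alone; origin under its centre
- tape_roll: bystander: roll of tape, 104 mm across, 25 mm high, right of the tray; origin under its centre
- ink_pad: bystander: dark red ink pad, 62 x 89 x 15 mm, right of the tray; origin under its centre
- seal_table: bystander: brown wooden wax seal, standing, 23 mm across, 108 mm high, right of the tray; origin under its centre
- wax_stick_red: bystander: red stick of sealing wax, 12 x 88 x 11 mm, right of the tray
- wax_stick_gold: bystander: gold stick of sealing wax, 12 x 76 x 11 mm, right of the tray
- timer: the timer, a grey box with a cream top, 150 x 100 x 56 mm, fixed to the table; origin under its centre, x along the 150 mm away from the robot, z up. The dial's axis is at x = +26 mm, the start button at x = -50 mm. Marks run from the long red one (0) clockwise, long black ones at 5 (toward the box's +x) and 10; mark 8 points to its -y
- shelf_unit: the fixed green shelf unit along the back of the table, in the way of the wrist: origin on the table under its middle; its front face is 78 mm nearer the robot, its right side 277 mm to the right, its top 477 mm above the table
- block_low: bystander: lower one of two pale wooden block stamps stacked at the table's front edge, fixed; the stack is 40 mm deep, 62 mm wide and 82 mm high; origin under its centre

How it is judged:
By the outcome, as a careful person would: the job done as asked, in the order asked, and still so for the second after the job is handed in, with the robot touching nothing.
Of notelet_a, notelet_b, notelet_c, notelet_d only 2 to 4 are there at a start; the rules pass over those that are not, and their reading is None.
At some moment in a run one of notelet_a, notelet_b, notelet_c, notelet_d may be knocked a few centimetres aside while the robot is not near it.
Once in a run the grip may slacken for a moment while it holds something.
It also fails if it takes over 210 s, if anything falls off the work surface, if the arm or the gripper's body presses on something with over 40 N, if the wrist force passes 120 N, or if a joint passes its speed limit or range.

## Robot

A 6-joint arm with a two-finger parallel gripper is mounted at the origin on a cart in front of the work surface, level with it; the furniture and walls round the work are solid. World frame = base frame: x ahead of the robot, y to its left, z up, the work surface at z = 0. Lengths are in mm, angles in rad, forces in N, time in s.
With the tool pointing down it reaches from about 375 to 925 mm from the base axis. Payload 5.7 kg.
Tool frame: the origin (TCP) lies at the centre of the arm's flange, where the gripper is bolted on; the fingertips stand 182 mm ahead of it and the grasp point (between the pads) lies bot.hold_point_z ahead of it (bot.hold_point_z is the distance from the TCP to the grasp point, in mm); z points along the fingers, y is the line along which they close (so a half turn about z gives the same grasp; the last joint's range is limited). The gripper opens to 88 mm and grips with 3 to 60 N. Pads are 20 mm wide; open, the fingers measure 115 mm over their backs; the gripper's body (75 mm by 178 mm) begins 61 mm behind the grasp point.
Start: joints at [1.129, 0.359, 1.51, -0, 1.272, -0.115], TCP at [192.608, 568.232, 404.623] pointing down, gripper open.
Joint ranges: [-2.97, 2.97], [-1.01, 2.36], [0.21, 2.38], [-0.96, 4.11], [0.2, 2.71], [-2.98, 2.98]. Speed limits (rad/s): [2.39, 2.39, 3.14, 3.14, 3.14, 3.14].

## Interface

Orientations are given as a unit quaternion [w, x, y, z].
In Python, from rig import bot gives the robot as it stands.
- The arm moves only by the shell command python3 jog.py 'ROWS' [FORCE]. ROWS is rows parted by semicolons, their numbers by spaces, 1 to 10 of them, each of 7 numbers: the opening from 0.0 (shut) to 1.0 (fully open), then dx, dy, dz in mm, then a rotation vector rx, ry, rz in rad; each row shifts and turns the commanded pose from where the row before left it, along the tool's axes as they then stand; what a row does not reach is not made up. A row lasts 1/10 s, in which the tool goes at most 50 mm and 0.15 rad, less where a joint would pass 70% of its speed; a pose out of reach is approached as far as the arm can. The fingers move at their own pace and stop on an object; FORCE is the grip in N (left out, the last holds). Time passes only in rows, so rows that do not move let the fingers close. It prints the time, the measured TCP pose, the force, the opening and the grip force at its end.
- bot.observe(): the state, without advancing time (a new reading comes with each control period).
- bot.grab_frame(name): name is "scene" or "top"; returns (picture, depth): 420x560x3 uint8, red, green, blue; 420x560 float32, mm along the optical axis (not along the pixel's ray), 0 where there is no reading.
- bot.camera_info(name): a dict with "K" (3x3 intrinsics, pixels), "camera_from_world" (4x4, takes a point from world to camera coordinates). Camera axes: x right, y down, z forward; pixel columns grow to the right and rows downward; lengths in mm; the calibration is good to about 2 mm. A picture is of the moment at which its call begins. camera_info takes no time and is no camera call.
- bot.close_job(): hands the job in; it is judged then, once.
The state is a dict: "clock": time; "joint_positions": joint angles; "qvel": joint speeds; "joint_torque": joint torques, N m; "eef_pos": TCP position; "orientation": TCP orientation; "contact_force": force on the tool from outside, world axes, zero at the start; "moment": the same for the moment, N m; "gripper_width": opening from 0.0 (shut) to 1.0 (fully open); "finger_force": force on a finger pad.
Only numpy, scipy, OpenCV 4.12 (cv2) and the standard library are available. Lean on these libraries where they do the work, as an engineer would, in place of code of your own. Each camera call takes 0.05 s, during which the arm holds its last target. There are 200 camera calls.

## Working session

There is one attempt and no reset: what is moved stays moved. The work goes in short steps, Python scripts to look and compute and a shell command to move; the robot and the scene stay as the last step left them, time stands still between calls to the robot, and variables do not carry over. Pictures are saved under pics/ and viewed, at most 14 in all, crops included, and the job is handed in when it is done.

```bash
ls; mkdir -p pics
python3 - <<'E'
from rig import bot
import cv2,numpy as np
print(bot.observe(), bot.hold_point_z)
for n in("scene","top"):
    p,d=bot.grab_frame(n); cv2.imwrite(f"pics/{n}0.png",p[:,:,::-1]); np.save(f"pics/{n}0.npy",d); print(bot.camera_info(n))
E
```

```text
jog.py
pics
rig.py
{'clock': 0.0, 'joint_positions': array([ 1.12886592e+00,  3.59521108e-01,  1.51139744e+00, -5.93816103e-05,
        1.27252464e+00, -1.15132814e-01]), 'qvel': array([-3.50457345e-05,  7.13423556e-04, -6.65533293e-04,  4.57137070e-04,
       -5.95053582e-04, -7.86687483e-04]), 'joint_torque': array([-2.50137142e-03, -5.15368724e+01, -2.70726317e+01,  6.71439827e-02,
        3.43075383e-02, -1.71020470e-04]), 'eef_pos': array([192.49302269, 567.91412021, 403.81303032]), 'orientation': array([-2.27118299e-04,  1.62663959e-01,  9.86681093e-01, -8.97407545e-04]), 'contact_force': array([ 0.14364375, -0.0942323 , -0.10817639]), 'moment': array([-0.05076068,  0.05096866,  0.04621437]), 'finger_force': 0.0, 'gripper_width': 1.0003846030332726} 163.3
{'K': array([[437.44122331,   0.        , 276.58631507],
       [  0.        , 437.44122331, 215.61533854],
       [  0.        ,   0.        ,   1.        ]]), 'camera_from_world': array([[ 8.13562743e-01, -5.81473846e-01, -1.95723591e-03,
        -4.79367762e+02],
       [-2.58224634e-01, -3.58272205e-01, -8.97196225e-01,
         2.70718035e+02],
       [ 5.20994916e-01,  7.30430828e-01, -4.41627788e-01,
         9.24234334e+02],
       [ 0.00000000e+00,  0.00000000e+00,  0.00000000e+00,
         1.00000000e+00]])}
{'K': array([[469.01596154,   0.        , 286.67481349],
       [  0.        , 469.01596154, 206.38042087],
       [  0.        ,   0.        ,   1.        ]]), 'camera_from_world': array([[-1.28686257e-02, -9.99909550e-01, -3.91039481e-03,
        -2.08076825e+01],
       [-9.96100970e-01,  1.31607576e-02, -8.72333167e-02,
         5.76741129e+02],
       [ 8.72768902e-02,  2.77257517e-03, -9.96180233e-01,
         1.33655518e+03],
       [ 0.00000000e+00,  0.00000000e+00,  0.00000000e+00,
         1.00000000e+00]])}
```
View pics/top0.png

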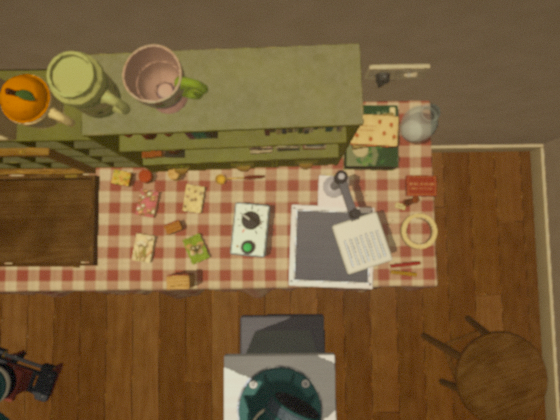

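View pics/scene0.png

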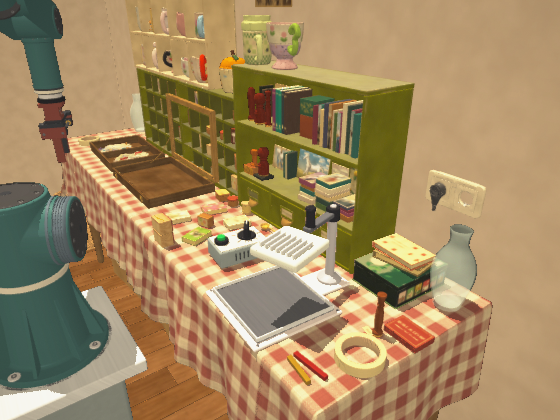

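The top view shows four notelets: d at (147,203), one cream at (193,198), b at (196,248) and one pale at (143,248). The stamp is at (174,228), the dial at (251,219), the start button at (248,247), the tray around (332,245), the lamp head at (361,242) and its knob near (354,213). The scene view shows the same station, with the lamp partly swung out. I'll zoom in.

Run:
```python
import cv2
p=cv2.imread("pics/top0.png")
cv2.imwrite("pics/tl.png",cv2.resize(p[160:300,100:300],None,fx=4,fy=4,interpolation=cv2.INTER_CUBIC))
cv2.imwrite("pics/tr.png",cv2.resize(p[155:300,250:450],None,fx=4,fy=4,interpolation=cv2.INTER_CUBIC))
s=cv2.imread("pics/scene0.png")
cv2.imwrite("pics/sl.png",cv2.resize(s[170:320,140:340],None,fx=4,fy=4,interpolation=cv2.INTER_CUBIC))
```

View pics/tl.png

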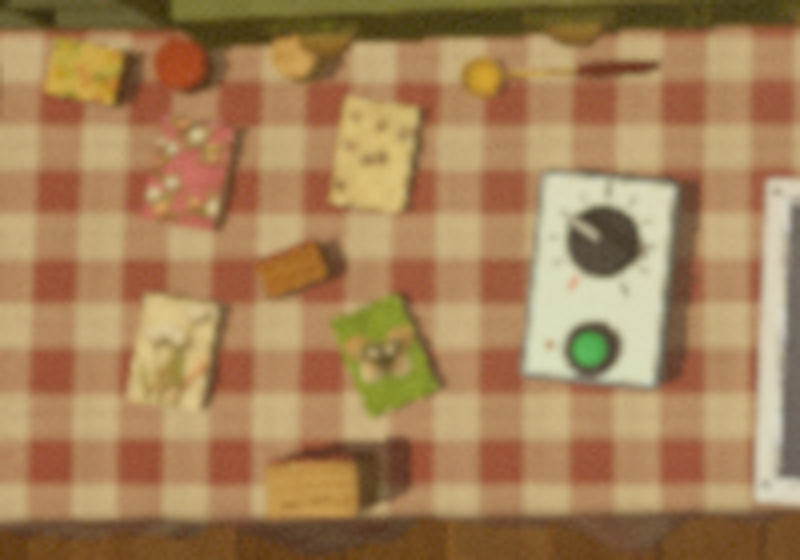

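View pics/tr.png

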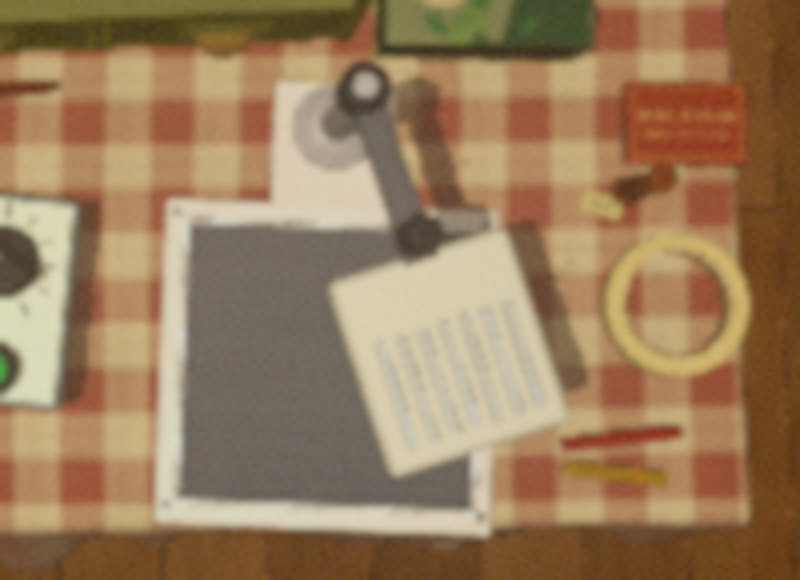

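View pics/sl.png

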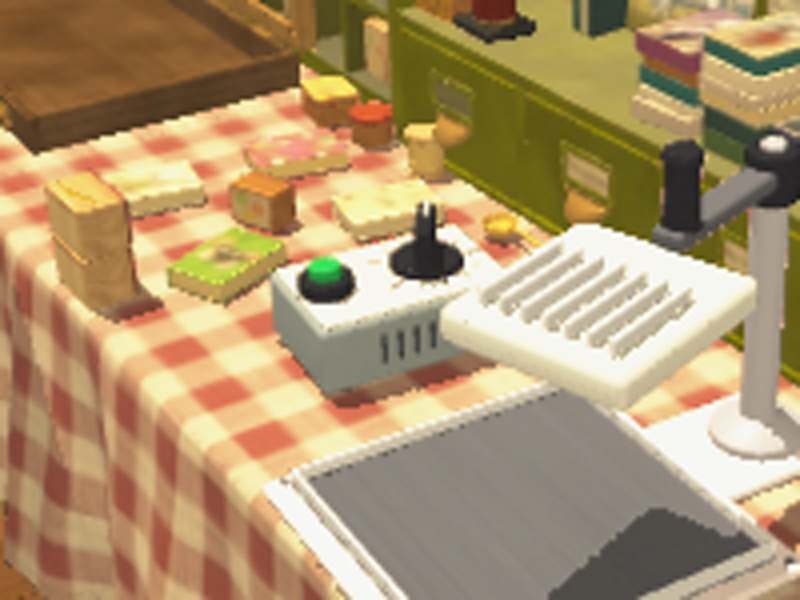

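```bash
cat > h.py <<'E'
import numpy as np, cv2
from scipy.spatial.transform import Rotation as R
from rig import bot
def cam(n): c=bot.camera_info(n); return c["K"],c["camera_from_world"]
def ray(n,u,v):
    K,T=cam(n); d=T[:3,:3].T@np.linalg.solve(K,np.array([u,v,1.])); return -T[:3,:3].T@T[:3,3],d
def onz(n,u,v,z):
    o,d=ray(n,u,v); return o+d*(z-o[2])/d[2]
def tri(uv1,uv2):   # top, scene
    A=[];b=[]
    (o1,d1),(o2,d2)=ray("top",*uv1),ray("scene",*uv2)
    d1/=np.linalg.norm(d1);d2/=np.linalg.norm(d2)
    P=[np.eye(3)-np.outer(d,d) for d in(d1,d2)]
    x=np.linalg.solve(P[0]+P[1],P[0]@o1+P[1]@o2); return x,[np.linalg.norm(P[i]@(x-o)) for i,o in((0,o1),(1,o2))]
def proj(n,p):
    K,T=cam(n); q=K@(T[:3,:3]@np.asarray(p,float)+T[:3,3]); return q[:2]/q[2]
def cloud(n,d):
    K,T=cam(n); v,u=np.mgrid[:d.shape[0],:d.shape[1]]
    c=np.stack([(u-K[0,2])/K[0,0]*d,(v-K[1,2])/K[1,1]*d,d],-1)
    w=(c-T[:3,3])@T[:3,:3]; w[d<=0]=np.nan; return w
def step(target):   # world TCP-hold target -> tool axes
    s=bot.observe(); q=s["orientation"]; r=R.from_quat([q[1],q[2],q[3],q[0]])
    g=s["eef_pos"]+r.apply([0,0,bot.hold_point_z]); return r.inv().apply(np.asarray(target)-g)
E
cat > m0.py <<'E'
from h import *
np.set_printoptions(precision=1,suppress=True)
for n in("top","scene"):
    w=cloud(n,np.load(f"pics/{n}0.npy"))
    x,y,z=w[...,0],w[...,1],w[...,2]
    tab=(x>375)&(x<640)&(y>180)&(y<480)
    print(n,"table z",np.nanmedian(z[tab&(abs(z)<6)]),np.nanstd(z[tab&(abs(z)<6)]))
    m=(tab&(z>9)&(z<60)).astype(np.uint8)
    m=cv2.morphologyEx(m,cv2.MORPH_OPEN,np.ones((3,3),np.uint8))
    k,l,st,c=cv2.connectedComponentsWithStats(m)
    for i in range(1,k):
        s=l==i
        if s.sum()<40: continue
        P=w[s]; zt=np.median(P[:,2])
        (cx,cy),(a,b),an=cv2.minAreaRect(P[:,:2].astype(np.float32))
        print(" c",c[i],"xy",cx,cy,"size",a,b,"ang",an,"z med/95",zt,np.percentile(P[:,2],95),"n",s.sum())
# knob, hinge by top view on known heights; shelf
for nm,u,v,zz in(("knob",354.5,213.75,248),("post",341,177,260),("dial",250.75,219.5,94),("ptr",243.5,215,75),("start",248,247,77),("timerTL",236,203,56),("timerTR",270,206,56),("timerBR",264.5,256.5,56),("timerBL",231,253.5,56),("trayTL",297.5,211.5,21),("trayBL",294.5,280,21),("trayBR",368,282.5,21)):
    d=np.load("pics/top0.npy"); w=cloud("top",d); print(nm,onz("top",u,v,zz), "depth pt",w[int(v+.5),int(u+.5)])
w=cloud("top",np.load("pics/top0.npy"))
print("shelf top pts",w[100,[250,340,355,362]],w[125,300],w[130,300],w[165,300],w[140,300],w[150,300])
E
python3 m0.py
```

```text
top table z 0.22571591498643936 2.6041751233420554
 c [193.2 199. ] xy 603.7853393554688 245.4428253173828 size 54.42162322998047 76.89102172851562 ang 81.70899200439453 z med/95 16.58411414575878 21.266261099210915 n 468
 c [146.5 203. ] xy 592.453369140625 381.8660888671875 size 56.30944061279297 78.20755004882812 ang 78.07162475585938 z med/95 16.43445582004731 21.204022574661053 n 490
 c [173.4 226.9] xy 521.60302734375 301.25579833984375 size 30.120092391967773 47.20006561279297 ang 20.916061401367188 z med/95 33.16602914698733 37.780233678499364 n 193
 c [142.9 247.7] xy 462.36492919921875 390.9810485839844 size 55.4457893371582 78.55633544921875 ang 81.86772918701172 z med/95 16.75467085736395 21.36133779201313 n 507
 c [195.3 248.5] xy 458.17608642578125 238.4024200439453 size 78.1698226928711 53.10919952392578 ang 22.520458221435547 z med/95 16.634515544797743 21.215324816210064 n 497
scene table z -1.0218370641904717 2.0019850177878924
 c [209.4 212.5] xy 567.6082153320312 340.6199951171875 size 172.37814331054688 83.30445861816406 ang 58.4792594909668 z med/95 15.936055654
[... 920 characters left out ...]
. ] depth pt [548.1  89.2  94.1]
start [460.3  80.2  77. ] depth pt [460.3  80.   78.9]
timerTL [585.3 115.4  56. ] depth pt [585.2 115.3  56.6]
timerTR [575.4  18.9  56. ] depth pt [580.6  21.1  -2.4]
timerBR [433.1  35.7  56. ] depth pt [430.6  37.2  -1.3]
timerBL [442.7 130.   56. ] depth pt [441.3 130.1  55.1]
trayTL [561.4 -59.6  21. ] depth pt [560.6 -61.2  12.8]
trayBL [364.2 -48.1  21. ] depth pt [364.3 -49.5  22.8]
trayBR [ 354.5 -258.8   21. ] depth pt [ 353.3 -258.3   23.8]
shelf top pts [[ 748.8   40.2  476.9]
 [ 746.7 -137.7  475.6]
 [ 746.5 -167.5  475. ]
 [ 745.4 -180.9  477.8]] [697.6 -57.9 475.1] [723.4 -61.7 333.8] [693.7 -68.3  46.5] [707.7 -62.3 301.8] [720.7 -66.8 126.5]
```

```bash
python3 jog.py '1 0 0 -8 0 0 0.15;1 0 0 -8 0 0 0.15;1 0 0 -8 0 0 0.15;1 0 0 -8 0 0 0.15;1 0 0 -8 0 0 0.15;1 0 0 -8 0 0 0.15;1 0 0 -8 0 0 0.15;1 0 0 -8 0 0 0.15;1 0 0 -8 0 0 0.15;1 0 0 -8 0 0 0.15' 8
python3 jog.py '1 0 0 0 0 0 0.15;1 0 0 0 0 0 0.15;1 0 0 0 0 0 0.15;1 0 0 0 0 0 0.15;1 0 0 0 0 0 0.15;1 0 0 0 0 0 0.15;1 0 0 0 0 0 0.15'
cat >> h.py <<'E'
def state():
    s=bot.observe(); q=s["orientation"]; r=R.from_quat([q[1],q[2],q[3],q[0]]); M=r.as_matrix()
    print("t%.1f hold"%s["clock"],np.round(s["eef_pos"]+M[:,2]*bot.hold_point_z,1),"yang %.1f"%np.degrees(np.arctan2(M[1,1],M[0,1])),"tilt",np.round(M[:2,2],4),"J",np.round(s["joint_positions"],2),"w %.3f f %.1f"%(s["gripper_width"],s["finger_force"]),"F",np.round(s["contact_force"],1))
def go(x,y,z,yang=None):
    state(); d=step([x,y,z]); print("tool d",np.round(d,1),"rows",np.abs(d).max()/50)
    if yang is not None:
        s=bot.observe(); q=s["orientation"]; M=R.from_quat([q[1],q[2],q[3],q[0]]).as_matrix()
        print("rz",np.round(((np.arctan2(M[1,1],M[0,1])-np.radians(yang)+np.pi)%(2*np.pi))-np.pi,3))
E
python3 -c "from h import *;go(536.5,-194,325,-74)"
```

```text
clock: 1.1
eef_pos: [192.5, 568.1, 484.4]
orientation: [0.0, 0.793, 0.609, -0.001]
contact_force: [0.0, -0.3, -0.1]
gripper_width: 0.999
finger_force: 0.0
clock: 1.8
eef_pos: [192.6, 568.1, 484.1]
orientation: [0.0, 0.992, 0.129, -0.0]
contact_force: [0.7, -1.0, 0.3]
gripper_width: 1.0
finger_force: 0.0
t1.8 hold [192.5 567.9 320.8] yang -75.2 tilt [-0.0005 -0.0011] J [ 1.13  0.3   1.4  -0.    1.44  2.44] w 1.000 f 0.0 F [ 0.7 -1.   0.3]
tool d [137.7 824.6  -3.6] rows 16.491292114931294
rz -0.021
```

```bash
python3 jog.py '1 6.9 41.2 0 0 0 0;1 6.9 41.2 0 0 0 0;1 6.9 41.2 0 0 0 0;1 6.9 41.2 0 0 0 0;1 6.9 41.2 0 0 0 0;1 6.9 41.2 0 0 0 0;1 6.9 41.2 0 0 0 0;1 6.9 41.2 0 0 0 0;1 6.9 41.2 0 0 0 0;1 6.9 41.2 0 0 0 0' >/dev/null
python3 jog.py '1 6.9 41.2 0 0 0 0;1 6.9 41.2 0 0 0 0;1 6.9 41.2 0 0 0 0;1 6.9 41.2 0 0 0 0;1 6.9 41.2 0 0 0 0;1 6.9 41.2 0 0 0 0;1 6.9 41.2 0 0 0 0;1 6.9 41.2 0 0 0 0;1 6.9 41.2 0 0 0 0;1 6.9 41.2 0 0 0 0' >/dev/null
python3 -c "from h import *;go(536.5,-194,230,-74)"
```

```text
t3.8 hold [ 541.6 -192.5  320.9] yang -74.8 tilt [-0.0007  0.0004] J [-0.46  0.26  1.45  0.    1.43  0.84] w 1.002 f 0.0 F [0.4 0.4 0.9]
tool d [-5.3  0.1 90.9] rows 1.8186265244300441
rz -0.015
```

```bash
python3 jog.py '1 -5.3 0 20 0 0 0;1 0 0 35 0 0 0;1 0 0 36 0 0 0;1 0 0 0 0 0 0;0 0 0 0 0 0 0;0 0 0 0 0 0 0;0 0 0 0 0 0 0;0 0 0 0 0 0 0;0 0 0 0 0 0 0;0 0 0 0 0 0 0' 8; python3 -c "from h import *;state()"
```

```text
clock: 4.8
eef_pos: [536.4, -192.3, 394.2]
orientation: [0.0, 0.991, 0.132, 0.0]
contact_force: [1.2, 0.2, 1.3]
gripper_width: 0.494
finger_force: 0.0
t4.8 hold [ 536.5 -192.4  230.9] yang -74.8 tilt [ 0.0007 -0.0005] J [-0.47  0.33  1.59 -0.    1.23  0.84] w 0.494 f 0.0 F [1.2 0.2 1.3]
```

```bash
python3 jog.py '0 0 0 0 0 0 0;0 0 0 0 0 0 0;0 0 0 0 0 0 0;0 0 0 0 0 0 0;0 0 0 0 0 0 0;0 0 0 0 0 0 0' 8; python3 jog.py '0 1.1 14.9 0 0 0 -0.15;0 1.1 14.9 0 0 0 -0.15;0 0 0 0 0 0 0'; python3 -c "from h import *;state()"
```

```text
clock: 5.4
eef_pos: [536.2, -192.5, 393.8]
orientation: [0.0, 0.991, 0.132, -0.0]
contact_force: [-1.9, -2.7, 1.9]
gripper_width: 0.267
finger_force: 8.0
clock: 5.7
eef_pos: [548.9, -220.7, 393.6]
orientation: [0.001, 0.96, 0.279, 0.0]
contact_force: [-2.8, -0.6, 2.1]
gripper_width: 0.272
finger_force: 8.0
t5.7 hold [ 548.9 -220.9  230.3] yang -57.6 tilt [ 0.0005 -0.001 ] J [-0.5   0.36  1.54 -0.    1.24  0.51] w 0.272 f 8.0 F [-2.8 -0.6  2.1]
```

```bash
python3 jog.py '0 1.1 14.9 0 0 0 -0.15;0 1.1 14.9 0 0 0 -0.15;0 1.1 14.9 0 0 0 -0.15;0 0 0 0 0 0 0'; python3 jog.py '0 1.1 14.9 0 0 0 -0.15;0 1.1 14.9 0 0 0 -0.15;0 1.1 14.9 0 0 0 -0.15;0 0 0 0 0 0 0;0 0 0 0 0 0 0'; python3 -c "
from h import *;state()
p,d=bot.grab_frame('top'); cv2.imwrite('pics/top1.png',p[:,:,::-1]); cv2.imwrite('pics/tr1.png',cv2.resize(p[120:300,250:450,::-1],None,fx=3,fy=3))"
```

```text
clock: 6.1
eef_pos: [580.6, -251.9, 393.4]
orientation: [0.001, 0.875, 0.485, -0.0]
contact_force: [-2.8, -4.4, 0.5]
gripper_width: 0.273
finger_force: 8.0
clock: 6.6
eef_pos: [622.0, -266.1, 393.3]
orientation: [0.001, 0.746, 0.666, -0.001]
contact_force: [0.6, -7.7, -1.9]
gripper_width: 0.271
finger_force: 8.0
t6.6 hold [ 622.1 -266.5  230. ] yang -6.5 tilt [ 0.0003 -0.0025] J [-0.51  0.48  1.35 -0.    1.32 -0.39] w 0.271 f 8.0 F [ 0.6 -7.7 -1.9]
```

View pics/tr1.png

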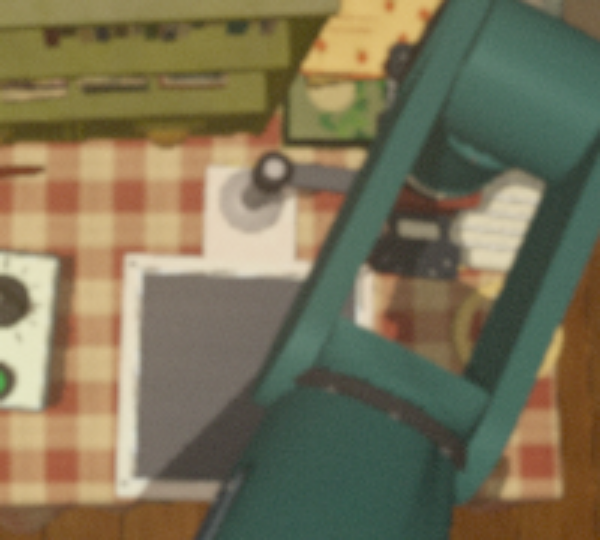

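The lamp is now swung to about 1.53 rad: its arm points right from the post at (272,170) in the crop, and the tray is clear below. Next I'll release and lift.

```bash
python3 jog.py '0.6 0 0 0 0 0 0;0.6 0 0 0 0 0 0;0.6 0 0 0 0 0 0;0.6 0 0 0 0 0 0;0.6 0 0 -30 0 0 0;0.6 0 0 -40 0 0 0;0.6 0 0 -40 0 0 0;1 0 0 0 0 0 0' >/dev/null; python3 -c "from h import *;go(458.2,238.4,330,112.5)"
```

```text
t7.5 hold [ 624.6 -266.5  347.4] yang -6.1 tilt [ 0.01   -0.0053] J [-0.51  0.4   1.18  0.    1.54 -0.4 ] w 0.657 f 0.0 F [-0.6 -0.3 -0.4]
tool d [ 484.4 -219.4   13.1] rows 9.688305654228273
rz -2.07
```

```bash
python3 jog.py '1 40.4 -18.3 0 0 0 0;1 40.4 -18.3 0 0 0 0;1 40.4 -18.3 0 0 0 0;1 40.4 -18.3 0 0 0 0;1 40.4 -18.3 0 0 0 0;1 40.4 -18.3 0 0 0 0;1 40.4 -18.3 0 0 0 0;1 40.4 -18.3 0 0 0 0;1 40.4 -18.3 0 0 0 0;1 40.4 -18.3 0 0 0 0' >/dev/null;python3 jog.py '1 40.4 -18.3 0 0 0 0;1 40.4 -18.3 0 0 0 0;1 0 0 0 0 0 -0.148;1 0 0 0 0 0 -0.148;1 0 0 0 0 0 -0.148;1 0 0 0 0 0 -0.148;1 0 0 0 0 0 -0.148;1 0 0 0 0 0 -0.148;1 0 0 0 0 0 -0.148;1 0 0 0 0 0 -0.148' >/dev/null;python3 jog.py '1 0 0 0 0 0 -0.148;1 0 0 0 0 0 -0.148;1 0 0 0 0 0 -0.148;1 0 0 0 0 0 -0.148;1 0 0 0 0 0 -0.148;1 0 0 0 0 0 -0.148;1 0 0 0 0 0 0'>/dev/null
cat > look.py <<'E'
from h import *
import sys
np.set_printoptions(precision=1,suppress=True)
tag=sys.argv[1]
for n in("top","scene"):
    p,d=bot.grab_frame(n); cv2.imwrite(f"pics/{n}_{tag}.png",p[:,:,::-1]); np.save(f"pics/{n}_{tag}.npy",d)
    w=cloud(n,d); x,y,z=w[...,0],w[...,1],w[...,2]
    hsv=cv2.cvtColor(p,cv2.COLOR_RGB2HSV)
    # notelets on table
    regs=[("table",(x>375)&(x<650)&(y>160)&(y<480)&(z>9)&(z<29))]
    if n=="top" or 1: regs.append(("tray",(x>350)&(x<570)&(y>-270)&(y<-45)&(z>20)&(z<42)&(hsv[...,1]>50)))
    for nm,m in regs:
        m=cv2.morphologyEx(m.astype(np.uint8),cv2.MORPH_OPEN,np.ones((3,3),np.uint8))
        k,l,st,c=cv2.connectedComponentsWithStats(m)
        for i in range(1,k):
            s=l==i
            if s.sum()<100: continue
            P=w[s]; (cx,cy),(a,b),an=cv2.minAreaRect(P[:,:2].astype(np.float32))
            la=an if a>b else an-90
            la=(la+90)%180-90
            print(n,nm,"px",c[i],"xy",np.array([cx,cy]),"mean",P[:,:2].mean(0),"size",np.array([a,b]),"long ang %.1f"%la,"z",np.median(P[:,2]),"n",s.sum(),"hsv",np.median(hsv[s],0))
    if len(sys.argv)>2:
        m=((hsv[...,1]<60)&(hsv[...,2]<140)&(x>340)&(x<580)&(y>-280)&(y<-40)&(z<20)&(z>4)).astype(np.uint8)
        m=cv2.morphologyEx(m,cv2.MORPH_OPEN,np.ones((3,3),np.uint8))
        k,l,st,c=cv2.connectedComponentsWithStats(m); i=1+np.argmax(st[1:,4]); P=w[l==i]
        (cx,cy),(a,b),an=cv2.minAreaRect(P[:,:2].astype(np.float32)); print(n,"TRAY",np.array([cx,cy,a,b,an]),"z",np.median(P[:,2]),"mean",P.mean(0))
E
python3 look.py 1 tray; python3 -c "from h import *;go(458.2,238.4,120,112.5)"
```

```text
top table px [193.1 198.3] xy [604.8 245.9] mean [604.5 245.5] size [54.2 78.2] long ang -8.2 z 16.722662560883748 n 484 hsv [ 21. 116. 213.]
top table px [146.5 203.1] xy [592.7 383. ] mean [592.4 381.8] size [56.6 78.2] long ang -11.9 z 16.511237560805558 n 493 hsv [ 12. 133. 188.]
top table px [198.9 251.9] xy [457.2 238.6] mean [448.2 227.8] size [76.8 54.1] long ang 23.0 z 16.37278940387111 n 273 hsv [ 32. 160. 152.]
top TRAY [ 459.9 -156.8  208.1  198.    88. ] z 12.32901779145747 mean [ 459.4 -159.    12.3]
scene table px [213.  206.9] xy [591.7 379.1] mean [590.7 377.5] size [56.9 76.5] long ang -12.9 z 14.63185683139763 n 184 hsv [ 13. 124. 242.]
scene table px [178.8 215.1] xy [468.  388.7] mean [468.5 386.3] size [59.1 67.5] long ang -15.4 z 14.675391150450183 n 169 hsv [ 27.  81. 247.]
scene table px [235.1 220.2] xy [604.9 244.2] mean [600.4 245.3] size [58.3 80.1] long ang -7.0 z 14.973434258221365 n 189 hsv [ 28.  88. 247.]
scene table px [195.9 234.2] xy [458.5 236.4] mean [456.  233.9] size [81.9 56.9] long ang 18.8 z 14.786396749170615 n 259 hsv [ 29. 151. 212.]
scene TRAY [431.3 -71.6 149.8  49.   21.7] z 11.096544919607126 mean [420.5 -79.4  11.1]
t10.2 hold [454.4 239.8 339.9] yang 112.4 tilt [-0.0008 -0.0002] J [ 0.35  0.15  1.55  0.    1.44 -1.61] w 0.998 f 0.0 F [-0.3  0.8  0.2]
tool d [ -3.1  -2.8 219.9] rows 4.397464278662226
rz -0.002
```

```bash
python3 jog.py '1 -3.1 -2.8 45 0 0 0;1 0 0 45 0 0 0;1 0 0 45 0 0 0;1 0 0 45 0 0 0;1 0 0 45 0 0 0;1 0 0 45 0 0 0;1 0 0 20 0 0 0;1 0 0 14 0 0 0;1 0 0 14 0 0 0;1 0 0 0 0 0 0' 25 >/dev/null; python3 -c "from h import *;go(458.2,238.4,22,112.5)"
```

```text
t11.2 hold [457.5 238.   20.7] yang 112.5 tilt [-0.0033 -0.0012] J [ 0.35  0.55  1.89  0.    0.7  -1.62] w 1.002 f 0.0 F [ 0.1  0.4 -0.5]
tool d [-0.8  0.1 -1.3] rows 0.026617865597175747
rz -0.001
```

```bash
python3 jog.py '0.4 0 0 0 0 0 0;0.4 0 0 0 0 0 0;0.4 0 0 0 0 0 0;0.4 0 0 0 0 0 0;0.4 0 0 0 0 0 0;0.4 0 0 0 0 0 0;0.4 0 0 0 0 0 0;0.4 0 0 0 0 0 0' 25; python3 jog.py '0.4 0 0 -10 0 0 0;0.4 0 0 -40 0 0 0;0.4 0 0 -40 0 0 0;0.4 0 0 -40 0 0 0;0.4 0 0 0 0 0 0'; python3 -c "from h import *;go(508.8,-110.9,150,87.2)"
```

```text
clock: 12.05
eef_pos: [458.9, 238.5, 186.1]
orientation: [0.0, -0.196, 0.981, 0.0]
contact_force: [-1.0, -0.6, 5.6]
gripper_width: 0.599
finger_force: 25.0
clock: 12.55
eef_pos: [460.6, 239.2, 321.1]
orientation: [0.005, -0.196, 0.981, 0.001]
contact_force: [1.8, 0.1, -0.3]
gripper_width: 0.6
finger_force: 25.0
t12.6 hold [462.1 239.7 157.8] yang 112.6 tilt [0.0092 0.0032] J [ 0.35  0.34  1.79 -0.    1.01 -1.62] w 0.600 f 25.0 F [ 1.8  0.1 -0.3]
tool d [  92.  -341.5    7.1] rows 6.830574116085926
rz 0.444
```

```bash
python3 jog.py '0.4 9.2 -34.2 0 0 0 0;0.4 9.2 -34.2 0 0 0 0;0.4 9.2 -34.2 0 0 0 0;0.4 9.2 -34.2 0 0 0 0;0.4 9.2 -34.2 0 0 0 0;0.4 9.2 -34.2 0 0 0 0;0.4 9.2 -34.2 0 0 0 0;0.4 9.2 -34.2 0 0 0 0;0.4 9.2 -34.2 0 0 0 0;0.4 9.2 -34.2 0 0 0 0' >/dev/null; python3 jog.py '0.4 0 0 20 0 0 0.148;0.4 0 0 20 0 0 0.148;0.4 0 0 20 0 0 0.148;0.4 0 0 0 0 0 0;0.4 0 0 0 0 0 0'; python3 -c "from h import *;go(508.8,-110.9,34.5,87.2)"
```

```text
clock: 14.05
eef_pos: [505.1, -112.5, 255.3]
orientation: [-0.001, 0.022, 1.0, 0.0]
contact_force: [0.8, 0.5, -1.8]
gripper_width: 0.602
finger_force: 25.0
t14.1 hold [ 504.9 -112.4   92. ] yang 87.4 tilt [-0.0018  0.0005] J [-0.35  0.43  1.84 -0.    0.87 -1.88] w 0.602 f 25.0 F [ 0.8  0.5 -1.8]
tool d [-4.   1.7 57.5] rows 1.1504560714262992
rz 0.004
```

```bash
python3 jog.py '0.4 -4 1.7 25 0 0 0;0.4 0 0 20 0 0 0;0.4 0 0 8 0 0 0;0.4 0 0 4 0 0 0;0.4 0 0 0 0 0 0;0.4 0 0 0 0 0 0'; python3 -c "from h import *;state()"
```

```text
clock: 14.65
eef_pos: [510.0, -111.3, 199.5]
orientation: [0.001, 0.024, 1.0, -0.0]
contact_force: [0.3, 0.3, -0.4]
gripper_width: 0.6
finger_force: 25.0
t14.7 hold [ 510.2 -111.4   36.2] yang 87.2 tilt [ 0.0013 -0.0006] J [-0.35  0.53  1.87 -0.    0.74 -1.87] w 0.600 f 25.0 F [ 0.3  0.3 -0.4]
```

```bash
python3 jog.py '0.4 0 0 1.5 0 0 0;0.4 0 0 0 0 0 0;0.72 0 0 0 0 0 0;0.72 0 0 0 0 0 0;0.72 0 0 0 0 0 0;0.72 0 0 0 0 0 0;0.72 0 0 -20 0 0 0;0.72 0 0 -40 0 0 0;0.72 0 0 -40 0 0 0;1 0 0 0 0 0 0'; python3 -c "from h import *;go(604.3,245.5,140,81.8)"
```

```text
clock: 15.65
eef_pos: [511.6, -111.8, 301.8]
orientation: [0.004, 0.024, 1.0, -0.001]
contact_force: [0.8, 0.5, 0.3]
gripper_width: 0.777
finger_force: 0.0
t15.7 hold [ 513.  -112.3  138.5] yang 87.2 tilt [ 0.0084 -0.0031] J [-0.35  0.37  1.79 -0.    0.97 -1.87] w 0.777 f 0.0 F [0.8 0.5 0.3]
tool d [-73.8 361.8  -1.9] rows 7.23590645183142
rz 0.094
```

```bash
python3 jog.py '1 -7.4 36.2 0 0 0 0;1 -7.4 36.2 0 0 0 0;1 -7.4 36.2 0 0 0 0;1 -7.4 36.2 0 0 0 0;1 -7.4 36.2 0 0 0 0;1 -7.4 36.2 0 0 0 0;1 -7.4 36.2 0 0 0 0;1 -7.4 36.2 0 0 0 0;1 -7.4 36.2 0 0 0 0;1 -7.4 36.2 0 0 0 0' >/dev/null; python3 jog.py '1 0 0 0 0 0 0.094;1 0 0 0 0 0 0;1 0 0 0 0 0 0' >/dev/null; python3 look.py 2; python3 -c "from h import *;go(604.3,245.5,22,81.8)"
```

```text
top table px [145.5 208.9] xy [575.8 384.9] mean [575.4 384.5] size [53.8 43.3] long ang 79.9 z 16.31008418107477 n 270 hsv [ 11.  131.  195.5]
top table px [143.2 241.7] xy [478.9 387.8] mean [479.8 389.8] size [54.7 46.6] long ang 89.4 z 16.64172650260938 n 272 hsv [ 21.  97. 216.]
top tray px [315.3 229.2] xy [ 509.9 -109.3] mean [ 509.1 -110.1] size [52.5 75.5] long ang -0.8 z 28.54903453818816 n 489 hsv [ 32. 145. 158.]
scene table px [213.  206.9] xy [593.  379.3] mean [591.1 377.9] size [61.7 78.3] long ang -11.5 z 14.346363227216303 n 181 hsv [ 13. 124. 242.]
scene table px [178.8 215.1] xy [468.6 389.3] mean [468.5 386. ] size [59.9 67.8] long ang -13.5 z 14.982099730391496 n 169 hsv [ 27.  81. 247.]
scene table px [235.2 220.4] xy [604.4 245.2] mean [599.6 243.5] size [58.  79.8] long ang -5.4 z 14.913264663923448 n 195 hsv [ 20. 120. 205.]
scene tray px [276.4 278.6] xy [ 509.3 -112.4] mean [ 506.6 -115.1] size [57.1 81.5] long ang -4.5 z 26.99656582140318 n 452 hsv [ 31. 152. 211.]
t17.1 hold [600.7 245.9 133.3] yang 81.9 tilt [-0.0012 -0.0006] J [ 0.28  0.53  1.51 -0.    1.1  -1.15] w 0.999 f 0.0 F [0.2 0.8 0.9]
tool d [ -3.8   0.2 111.3] rows 2.2256572968152777
rz 0.001
```

```bash
python3 jog.py '1 -3.8 0 40 0 0 0;1 0 0 35 0 0 0;1 0 0 20 0 0 0;1 0 0 15 0 0 0;1 0 0 0 0 0 0;0.4 0 0 0 0 0 0;0.4 0 0 0 0 0 0;0.4 0 0 0 0 0 0;0.4 0 0 0 0 0 0;0.4 0 0 0 0 0 0' 25 >/dev/null; python3 jog.py '0.4 0 0 0 0 0 0;0.4 0 0 0 0 0 0;0.4 0 0 0 0 0 0'; python3 jog.py '0.4 0 0 -10 0 0 0;0.4 0 0 -40 0 0 0;0.4 0 0 -40 0 0 0;0.4 0 0 -40 0 0 0;0.4 0 0 0 0 0 0;0.4 0 0 0 0 0 0'; python3 -c "from h import *;go(415,-106.3,145,87.2)"
```

```text
clock: 18.35
eef_pos: [605.2, 246.4, 187.9]
orientation: [0.0, 0.071, 0.997, 0.0]
contact_force: [-0.0, 0.4, 5.5]
gripper_width: 0.601
finger_force: 25.0
clock: 18.95
eef_pos: [605.1, 246.4, 318.6]
orientation: [0.001, 0.071, 0.997, 0.0]
contact_force: [-1.1, 0.0, -0.5]
gripper_width: 0.602
finger_force: 25.0
t18.9 hold [605.5 246.5 155.3] yang 81.8 tilt [0.0024 0.0007] J [ 0.28  0.51  1.48 -0.    1.14 -1.15] w 0.602 f 25.0 F [-1.1  0.  -0.5]
tool d [ 138.4 -376.3    9.6] rows 7.5267143084150465
rz -0.094
```

```bash
python3 jog.py '0.4 13.8 -37.6 0 0 0 0;0.4 13.8 -37.6 0 0 0 0;0.4 13.8 -37.6 0 0 0 0;0.4 13.8 -37.6 0 0 0 0;0.4 13.8 -37.6 0 0 0 0;0.4 13.8 -37.6 0 0 0 0;0.4 13.8 -37.6 0 0 0 0;0.4 13.8 -37.6 0 0 0 0;0.4 13.8 -37.6 0 0 0 0;0.4 13.8 -37.6 0 0 0 0' >/dev/null; python3 jog.py '0.4 0 0 20 0 0 -0.094;0.4 0 0 20 0 0 0;0.4 0 0 20 0 0 0;0.4 0 0 0 0 0 0;0.4 0 0 0 0 0 0;0.4 0 0 0 0 0 0'; python3 -c "from h import *;go(415,-106.3,37,87.2)"
```

```text
clock: 20.55
eef_pos: [414.9, -106.1, 257.5]
orientation: [-0.0, 0.024, 1.0, -0.0]
contact_force: [-0.0, 0.1, -0.6]
gripper_width: 0.604
finger_force: 25.0
t20.6 hold [ 414.9 -106.1   94.2] yang 87.2 tilt [-0.0001 -0.0001] J [-0.41  0.33  2.03 -0.    0.78 -1.93] w 0.604 f 25.0 F [-0.   0.1 -0.6]
tool d [-0.1 -0.2 57.2] rows 1.1432186950656482
rz 0.0
```

```bash
python3 jog.py '0.4 0 0 25 0 0 0;0.4 0 0 20 0 0 0;0.4 0 0 8 0 0 0;0.4 0 0 4.5 0 0 0;0.4 0 0 0 0 0 0;0.4 0 0 0 0 0 0'; python3 jog.py '0.72 0 0 0 0 0 0;0.72 0 0 0 0 0 0;0.72 0 0 0 0 0 0;0.72 0 0 0 0 0 0;0.72 0 0 -20 0 0 0;0.72 0 0 -40 0 0 0;0.72 0 0 -40 0 0 0;1 0 0 0 0 0 0;1 0 0 0 0 0 0'; python3 -c "from h import *;go(463.5,390.5,140,82)"
```

```text
clock: 21.15
eef_pos: [415.2, -106.4, 200.3]
orientation: [0.001, 0.024, 1.0, -0.0]
contact_force: [0.6, 0.0, -1.0]
gripper_width: 0.598
finger_force: 25.0
clock: 22.05
eef_pos: [415.0, -106.3, 300.5]
orientation: [0.001, 0.024, 1.0, -0.001]
contact_force: [0.0, 0.1, -0.2]
gripper_width: 0.859
finger_force: 0.0
t22.1 hold [ 415.4 -106.5  137.2] yang 87.2 tilt [ 0.0024 -0.0012] J [-0.41  0.25  1.99 -0.    0.89 -1.93] w 0.859 f 0.0 F [ 0.   0.1 -0.2]
tool d [-23.8 498.8  -3.3] rows 9.975625652620133
rz 0.091
```

```bash
python3 jog.py '1 -1.8 38.4 0 0 0 0;1 -1.8 38.4 0 0 0 0;1 -1.8 38.4 0 0 0 0;1 -1.8 38.4 0 0 0 0;1 -1.8 38.4 0 0 0 0;1 -1.8 38.4 0 0 0 0;1 -1.8 38.4 0 0 0 0;1 -1.8 38.4 0 0 0 0;1 -1.8 38.4 0 0 0 0;1 -1.8 38.4 0 0 0 0' >/dev/null; python3 jog.py '1 -1.8 38.4 0 0 0 0;1 -1.8 38.4 0 0 0 0;1 -1.8 38.4 0 0 0 0.091;1 0 0 0 0 0 0;1 0 0 0 0 0 0' >/dev/null; python3 look.py 3; python3 -c "from h import *;go(462.5,391,22,82)"
```

```text
top table px [146.5 202.9] xy [592.7 381.7] mean [592.7 381.9] size [54.6 77.9] long ang -10.6 z 16.660441591611427 n 484 hsv [ 11.  134.  186.5]
top tray px [315.3 229.2] xy [ 509.8 -109.5] mean [ 509.1 -110. ] size [52.4 75.6] long ang -1.1 z 28.77724347721979 n 491 hsv [ 32. 145. 151.]
top tray px [314.4 262.3] xy [ 414.5 -105.5] mean [ 414.3 -105.8] size [53.5 78. ] long ang -3.5 z 28.73825441545154 n 505 hsv [ 21. 115. 210.]
scene table px [213.  206.9] xy [592.7 379.8] mean [590.7 376.9] size [63. 78.] long ang -12.2 z 14.890282779242213 n 181 hsv [ 13. 127. 240.]
scene table px [178.8 215.2] xy [468.3 389. ] mean [468.2 385.4] size [59.  66.4] long ang -13.9 z 14.992876334809123 n 172 hsv [ 20.  110.  199.5]
scene tray px [276.7 278.6] xy [ 509.1 -112.8] mean [ 507.  -115.6] size [54.8 81.1] long ang -2.1 z 27.059622301211917 n 456 hsv [ 31. 152. 205.]
scene tray px [243.5 290.6] xy [ 415.6 -106.7] mean [ 413.5 -109.9] size [58.4 80.5] long ang -1.8 z 27.20939592697261 n 508 hsv [ 28.  91. 247.]
t23.6 hold [461.4 389.6 134.8] yang 82.0 tilt [-0.0028 -0.0024] J [ 0.59  0.48  1.61 -0.    1.06 -0.84] w 1.000 f 0.0 F [0.4 0.6 0.1]
tool d [ -1.2   1.8 112.8] rows 2.2557033271372133
rz 0.0
```

```bash
python3 jog.py '1 -1.2 1.5 40 0 0 0;1 0 0 35 0 0 0;1 0 0 20 0 0 0;1 0 0 17 0 0 0;1 0 0 0 0 0 0;0.4 0 0 0 0 0 0;0.4 0 0 0 0 0 0;0.4 0 0 0 0 0 0;0.4 0 0 0 0 0 0;0.4 0 0 0 0 0 0' 25 >/dev/null; python3 jog.py '0.4 0 0 0 0 0 0;0.4 0 0 0 0 0 0;0.4 0 0 0 0 0 0'; python3 jog.py '0.4 0 0 -10 0 0 0;0.4 0 0 -40 0 0 0;0.4 0 0 -40 0 0 0;0.4 0 0 -40 0 0 0;0.4 0 0 0 0 0 0;0.4 0 0 0 0 0 0'; python3 -c "from h import *;go(407.3,-202,145,87.2)"
```

```text
clock: 24.95
eef_pos: [464.1, 392.6, 188.3]
orientation: [0.0, 0.07, 0.998, 0.0]
contact_force: [-1.1, -1.5, 6.8]
gripper_width: 0.603
finger_force: 24.9
clock: 25.55
eef_pos: [464.0, 392.7, 318.9]
orientation: [0.001, 0.07, 0.998, 0.001]
contact_force: [-0.4, 0.1, -0.3]
gripper_width: 0.603
finger_force: 24.8
t25.6 hold [464.3 392.9 155.6] yang 82.0 tilt [0.0019 0.0013] J [ 0.59  0.45  1.59  0.    1.1  -0.84] w 0.603 f 24.8 F [-0.4  0.1 -0.3]
tool d [ -26.3 -597.1    9.7] rows 11.941798715725934
rz -0.091
```

```bash
python3 jog.py '0.4 -1.7 -37.3 0 0 0 0;0.4 -1.7 -37.3 0 0 0 0;0.4 -1.7 -37.3 0 0 0 0;0.4 -1.7 -37.3 0 0 0 0;0.4 -1.7 -37.3 0 0 0 0;0.4 -1.6 -37.3 0 0 0 0;0.4 -1.6 -37.3 0 0 0 0;0.4 -1.6 -37.3 0 0 0 0' >/dev/null; python3 jog.py '0.4 -1.6 -37.3 0 0 0 0;0.4 -1.6 -37.3 0 0 0 0;0.4 -1.6 -37.3 0 0 0 0;0.4 -1.6 -37.3 0 0 0 0;0.4 -1.6 -37.3 0 0 0 0;0.4 -1.6 -37.3 0 0 0 0;0.4 -1.6 -37.3 0 0 0 0;0.4 -1.6 -37.3 0 0 0 0;0.4 0 0 20 0 0 -0.091;0.4 0 0 20 0 0 0' >/dev/null; python3 jog.py '0.4 0 0 20 0 0 0;0.4 0 0 0 0 0 0;0.4 0 0 0 0 0 0;0.4 0 0 0 0 0 0'; python3 -c "from h import *;go(407.3,-202,37,87.2)"
```

```text
clock: 27.75
eef_pos: [406.8, -202.0, 258.0]
orientation: [-0.0, 0.024, 1.0, -0.0]
contact_force: [0.9, -0.2, -1.0]
gripper_width: 0.599
finger_force: 24.8
t27.8 hold [ 406.8 -202.    94.7] yang 87.2 tilt [-0.     -0.0001] J [-0.61  0.36  1.98 -0.    0.8  -2.14] w 0.599 f 24.8 F [ 0.9 -0.2 -1. ]
tool d [-0.5  0.1 57.7] rows 1.1534240586567321
rz 0.0
```

```bash
python3 jog.py '0.4 -0.5 0 25 0 0 0;0.4 0 0 20 0 0 0;0.4 0 0 8 0 0 0;0.4 0 0 4.5 0 0 0;0.4 0 0 0 0 0 0;0.4 0 0 0 0 0 0'; python3 jog.py '0.72 0 0 0 0 0 0;0.72 0 0 0 0 0 0;0.72 0 0 0 0 0 0;0.72 0 0 0 0 0 0;0.72 0 0 -20 0 0 0;0.72 0 0 -40 0 0 0;0.72 0 0 -40 0 0 0;1 0 0 0 0 0 0;1 0 0 0 0 0 0'; python3 -c "from h import *;go(592.7,381.8,145,79)"
```

```text
clock: 28.35
eef_pos: [407.5, -202.3, 200.9]
orientation: [0.001, 0.024, 1.0, -0.0]
contact_force: [-0.3, -0.6, -0.4]
gripper_width: 0.6
finger_force: 24.9
clock: 29.25
eef_pos: [407.3, -202.2, 300.9]
orientation: [0.001, 0.024, 1.0, -0.001]
contact_force: [-0.4, -0.5, 0.4]
gripper_width: 0.863
finger_force: 0.0
t29.2 hold [ 407.7 -202.5  137.6] yang 87.2 tilt [ 0.002  -0.0016] J [-0.61  0.29  1.94 -0.    0.92 -2.13] w 0.863 f 0.0 F [-0.4 -0.5  0.4]
tool d [-156.4  592.6   -7.9] rows 11.851714214498134
rz 0.143
```

```bash
python3 jog.py '1 -9.8 37 0 0 0 0;1 -9.8 37 0 0 0 0;1 -9.8 37 0 0 0 0;1 -9.8 37 0 0 0 0;1 -9.8 37 0 0 0 0;1 -9.8 37 0 0 0 0;1 -9.8 37 0 0 0 0;1 -9.8 37 0 0 0 0' >/dev/null; python3 jog.py '1 -9.8 37 0 0 0 0;1 -9.8 37 0 0 0 0;1 -9.8 37 0 0 0 0;1 -9.8 37 0 0 0 0;1 -9.8 37 0 0 0 0;1 -9.8 37 0 0 0 0;1 -9.8 37 0 0 0 0;1 -9.8 37 0 0 0 0;1 0 0 0 0 0 0.145;1 0 0 0 0 0 0' >/dev/null; python3 jog.py '1 0 0 0 0 0 0;1 0 0 0 0 0 0' >/dev/null; python3 look.py 4; python3 -c "from h import *;go(592.7,381.8,22,78.8)"
```

```text
top tray px [315.3 229.2] xy [ 509.7 -109.3] mean [ 509.2 -109.9] size [52.1 75.6] long ang -1.3 z 28.567462729870986 n 497 hsv [ 31. 146. 155.]
top tray px [314.4 262.2] xy [ 414.5 -105.3] mean [ 414.4 -105.7] size [53.2 77.9] long ang -3.4 z 28.590202072953804 n 509 hsv [ 21. 114. 213.]
top tray px [347.7 264.8] xy [ 406.  -201.4] mean [ 405.9 -200.8] size [53.9 77.7] long ang -4.2 z 28.460120842749944 n 520 hsv [ 21. 102. 206.]
scene table px [212.8 206.8] xy [593.  381.3] mean [590.3 378.2] size [60.9 78.6] long ang -12.2 z 14.636217766982043 n 182 hsv [ 11.  129.  212.5]
scene tray px [276.6 278.7] xy [ 509.9 -113. ] mean [ 506.8 -115.7] size [57.1 81. ] long ang -3.7 z 26.934413736818698 n 455 hsv [ 30. 151. 202.]
scene tray px [243.1 290.7] xy [ 414.8 -107.3] mean [ 412.5 -109.9] size [58.7 79.4] long ang -2.7 z 27.234937035732973 n 515 hsv [ 28.  93. 247.]
scene tray px [261.3 313.5] xy [ 405.4 -202.6] mean [ 400.6 -206. ] size [57.  78.1] long ang -4.3 z 27.187958161014507 n 539 hsv [ 26.  94. 245.]
t31.4 hold [592.4 380.6 136.5] yang 78.9 tilt [-0.0008 -0.0006] J [ 0.47  0.6   1.37 -0.    1.17 -0.9 ] w 0.998 f 0.0 F [-0.2 -0.  -0.4]
tool d [ -0.2   1.3 114.5] rows 2.289614678699207
rz 0.002
```

```bash
python3 jog.py '1 0 1.2 40 0 0 0;1 0 0 35 0 0 0;1 0 0 20 0 0 0;1 0 0 18 0 0 0;1 0 0 0 0 0 0;0.4 0 0 0 0 0 0;0.4 0 0 0 0 0 0;0.4 0 0 0 0 0 0;0.4 0 0 0 0 0 0;0.4 0 0 0 0 0 0' 25 >/dev/null; python3 jog.py '0.4 0 0 0 0 0 0;0.4 0 0 0 0 0 0;0.4 0 0 0 0 0 0'; python3 jog.py '0.4 0 0 -10 0 0 0;0.4 0 0 -40 0 0 0;0.4 0 0 -40 0 0 0;0.4 0 0 -40 0 0 0;0.4 0 0 0 0 0 0;0.4 0 0 0 0 0 0'; python3 -c "from h import *;go(493.3,-206.3,145,87.2)"
```

```text
clock: 32.65
eef_pos: [593.1, 382.9, 187.9]
orientation: [0.0, 0.097, 0.995, 0.0]
contact_force: [-0.4, -0.7, 5.9]
gripper_width: 0.604
finger_force: 25.0
clock: 33.25
eef_pos: [593.0, 382.9, 318.7]
orientation: [0.001, 0.097, 0.995, 0.001]
contact_force: [-0.5, 1.4, -0.3]
gripper_width: 0.599
finger_force: 25.0
t33.2 hold [593.4 383.1 155.4] yang 78.9 tilt [0.0023 0.0011] J [ 0.48  0.58  1.35 -0.    1.21 -0.9 ] w 0.599 f 25.0 F [-0.5  1.4 -0.3]
tool d [ -15.2 -597.6    9.5] rows 11.952449402146911
rz -0.145
```

```bash
python3 jog.py '0.4 -0.9 -37.3 0 0 0 0;0.4 -0.9 -37.3 0 0 0 0;0.4 -0.9 -37.3 0 0 0 0;0.4 -0.9 -37.3 0 0 0 0;0.4 -0.9 -37.3 0 0 0 0;0.4 -0.9 -37.3 0 0 0 0;0.4 -0.9 -37.3 0 0 0 0;0.4 -0.9 -37.3 0 0 0 0' >/dev/null; python3 jog.py '0.4 -1 -37.3 0 0 0 0;0.4 -1 -37.3 0 0 0 0;0.4 -1 -37.3 0 0 0 0;0.4 -1 -37.3 0 0 0 0;0.4 -1 -37.3 0 0 0 0;0.4 -1 -37.3 0 0 0 0;0.4 -1 -37.3 0 0 0 0;0.4 -1 -37.3 0 0 0 0;0.4 0 0 20 0 0 -0.145;0.4 0 0 20 0 0 0' >/dev/null; python3 jog.py '0.4 0 0 20 0 0 0;0.4 0 0 0 0 0 0;0.4 0 0 0 0 0 0;0.4 0 0 0 0 0 0'; python3 -c "from h import *;go(493.3,-206.3,37,87.2)"
```

```text
clock: 35.45
eef_pos: [493.0, -205.8, 257.5]
orientation: [0.0, 0.024, 1.0, -0.0]
contact_force: [0.3, -0.7, -0.2]
gripper_width: 0.603
finger_force: 25.0
t35.5 hold [ 493.  -205.8   94.2] yang 87.2 tilt [ 0.0001 -0.0002] J [-0.52  0.45  1.81 -0.    0.89 -2.05] w 0.603 f 25.0 F [ 0.3 -0.7 -0.2]
tool d [-0.3 -0.5 57.2] rows 1.1443673643292336
rz 0.0
```

```bash
python3 jog.py '0.4 -0.3 -0.5 25 0 0 0;0.4 0 0 20 0 0 0;0.4 0 0 8 0 0 0;0.4 0 0 4.5 0 0 0;0.4 0 0 0 0 0 0;0.4 0 0 0 0 0 0'; python3 jog.py '0.72 0 0 0 0 0 0;0.72 0 0 0 0 0 0;0.72 0 0 0 0 0 0;0.72 0 0 0 0 0 0;0.72 0 0 -20 0 0 0;0.72 0 0 -40 0 0 0;0.72 0 0 -40 0 0 0;1 0 0 -20 0 0 0;1 0 0 0 0 0 0'; python3 -c "from h import *;go(535,70.5,155,143.5)"
```

```text
clock: 36.05
eef_pos: [493.6, -206.5, 200.5]
orientation: [0.001, 0.024, 1.0, -0.0]
contact_force: [-0.2, -1.0, -0.7]
gripper_width: 0.602
finger_force: 25.0
clock: 36.95
eef_pos: [494.2, -206.9, 322.8]
orientation: [0.003, 0.024, 1.0, -0.002]
contact_force: [0.3, 0.4, 0.0]
gripper_width: 0.861
finger_force: 0.0
t37.0 hold [ 495.1 -207.5  159.5] yang 87.2 tilt [ 0.0055 -0.0033] J [-0.53  0.36  1.75 -0.    1.03 -2.05] w 0.861 f 0.0 F [0.3 0.4 0. ]
tool d [-26.3 279.6   3.8] rows 5.591707220135658
rz -0.982
```

```bash
cat > dial.py <<'E'
from h import *
import sys
np.set_printoptions(precision=1,suppress=True)
for n in("top","scene"):
    p,d=bot.grab_frame(n); cv2.imwrite(f"pics/{n}_{sys.argv[1]}.png",p[:,:,::-1]); w=cloud(n,d); x,y,z=w[...,0],w[...,1],w[...,2]
    near=(abs(x-535)<45)&(abs(y-70)<45)
    m=near&(z>80)&(z<105)
    P=w[m]; c=P[:,:2].mean(0)
    (cx,cy),(a,b),an=cv2.minAreaRect(P[:,:2].astype(np.float32)); ev,V=np.linalg.eigh(np.cov(P[:,:2].T))
    print(n,"bar",c,np.array([cx,cy,a,b]),"ang %.1f"%(np.degrees(np.arctan2(V[1,1],V[0,1]))%180),"z",np.percentile(P[:,2],[50,90]),m.sum())
    hsv=cv2.cvtColor(p,cv2.COLOR_RGB2HSV); g=(abs(x-460)<30)&(abs(y-80)<30)&(hsv[...,0]>50)&(hsv[...,0]<85)&(hsv[...,1]>120)
    v,u=np.nonzero(g); print(" start px",u.mean(),v.mean(),"world",np.median(w[g],0),"n",g.sum())
    # pointer: bright pixels on dial
    q=near&(z>58)&(np.hypot(x-535,y-70.5)<25)&(p.min(-1)>110); print(" ptr",w[q].mean(0)if q.any() else None,q.sum())
    if n=="top": uv1=(u.mean(),v.mean())
    else: print("tri start",tri(uv1,(u.mean(),v.mean())))
E
python3 dial.py d0; python3 look.py 5|grep tray
```

```text
top bar [535.9  75.1] [536.   75.2  49.6  12.7] ang 53.3 z [94.2 97.6] 86
 start px 247.12962962962962 246.74074074074073 world [460.4  82.9  77.2] n 54
 ptr [534.6  70.8  77.5] 31
scene bar [532.4  67.9] [535.8  73.   50.9  13. ] ang 52.5 z [91.5 93.4] 61
 start px 220.82978723404256 237.31914893617022 world [458.5  75.9  74.6] n 47
 ptr [544.6  79.5  85.1] 8
tri start (array([461.3,  83.1,  69.7]), [np.float64(0.29030476025482593), np.float64(0.2903047602549436)])
top tray px [314.8 229.1] xy [ 509.8 -108.8] mean [ 509.3 -108.7] size [50.  77.7] long ang -3.7 z 28.636595496930557 n 474 hsv [ 32. 146. 149.]
top tray px [314.2 262. ] xy [ 415.1 -105.2] mean [ 415.1 -105.1] size [53.2 77.7] long ang -4.5 z 28.839488306840057 n 499 hsv [ 21. 116. 206.]
top tray px [349.9 266.8] xy [ 405.4 -201.6] mean [ 400.1 -207. ] size [52.1 74.5] long ang -1.2 z 28.745219206743656 n 368 hsv [ 20.  114.  123.5]
scene tray px [276.5 278.6] xy [ 509.2 -112.8] mean [ 506.9 -115. ] size [56.4 80. ] long ang -2.2 z 27.00351414422409 n 447 hsv [ 31. 151. 217.]
scene tray px [243.4 290.6] xy [ 414.5 -107.3] mean [ 413.1 -110.1] size [56.4 79.6] long ang -2.7 z 27.28874508143527 n 495 hsv [ 29.  84. 247.]
scene tray px [295.1 299.8] xy [ 494.3 -207.1] mean [ 491.7 -210.4] size [56.5 81.2] long ang -3.7 z 27.017638199558636 n 533 hsv [ 12. 129. 209.]
scene tray px [261.1 313.3] xy [ 405.  -202.4] mean [ 400.5 -205.1] size [56.7 76.9] long ang -4.6 z 27.15365979921877 n 586 hsv [ 19. 113. 187.]
```

```bash
python3 jog.py '1 -4 40.5 0 0 0 0;1 -4 40.5 0 0 0 0;1 -4 40.5 0 0 0 0;1 -4 40.5 0 0 0 0;1 -4 40.5 0 0 0 0;1 -4 40.5 0 0 0 0;1 -4 40.5 0 0 0 0' >/dev/null; python3 jog.py '1 0 0 0 0 0 -0.14;1 0 0 0 0 0 -0.14;1 0 0 0 0 0 -0.14;1 0 0 0 0 0 -0.14;1 0 0 0 0 0 -0.14;1 0 0 0 0 0 -0.14;1 0 0 0 0 0 -0.14;1 0 0 0 0 0 0;1 0 0 0 0 0 0' >/dev/null;python3 -c "from h import *;go(536,74,86.5,143.4)"
```

```text
t38.8 hold [534.1  75.4 155.1] yang 143.1 tilt [-0.0024 -0.0001] J [ 0.01  0.37  1.74 -0.    1.04 -2.49] w 1.000 f 0.0 F [0.2 0.1 0.4]
tool d [-0.1 -2.5 68.6] rows 1.3722617787626108
rz -0.005
```

```bash
python3 jog.py '1 0 -2.4 30 0 0 0;1 0 0 25 0 0 0;1 0 0 13 0 0 0;1 0 0 0 0 0 0;0 0 0 0 0 0 0;0 0 0 0 0 0 0;0 0 0 0 0 0 0;0 0 0 0 0 0 0;0 0 0 0 0 0 0;0 0 0 0 0 0 0' 25 >/dev/null;python3 jog.py '0 0 0 0 0 0 0;0 0 0 0 0 0 0;0 0 0 0 0 0 0;0 0 0 0 0 0 0;0 0 0 0 0 0 0;0 0 0 0 0 0 0;0 0 0 0 0 0 0'; python3 -c "from h import *;state()"
```

```text
clock: 40.45
eef_pos: [536.4, 74.3, 251.6]
orientation: [-0.0, -0.449, 0.894, 0.0]
contact_force: [-3.0, 4.0, 1.7]
gripper_width: 0.146
finger_force: 25.0
t40.5 hold [536.2  74.4  88.3] yang 143.3 tilt [-0.0011  0.0004] J [ 0.01  0.46  1.79  0.    0.88 -2.49] w 0.146 f 25.0 F [-3.   4.   1.7]
```

```bash
python3 jog.py '0 0 0 0 0 0 0.13;0 0 0 0 0 0 0.13;0 0 0 0 0 0 0.13;0 0 0 0 0 0 0.13;0 0 0 0 0 0 0' 30; python3 jog.py '0 0 0 0 0 0 0.13;0 0 0 0 0 0 0.13;0 0 0 0 0 0 0.13;0 0 0 0 0 0 0.13;0 0 0 0 0 0 0.13;0 0 0 0 0 0 0.13;0 0 0 0 0 0 0.13;0 0 0 0 0 0 0.13;0 0 0 0 0 0 0'; python3 -c "from h import *;state()"
```

```text
clock: 40.95
eef_pos: [536.3, 74.4, 251.6]
orientation: [-0.001, -0.202, 0.979, 0.0]
contact_force: [-3.0, 3.9, 3.1]
gripper_width: 0.146
finger_force: 30.0
clock: 41.85
eef_pos: [536.4, 74.6, 251.6]
orientation: [-0.001, 0.311, 0.95, 0.0]
contact_force: [-2.9, 5.3, 3.4]
gripper_width: 0.145
finger_force: 30.0
t41.9 hold [536.2  74.8  88.3] yang 53.7 tilt [-0.0011  0.0011] J [ 0.01  0.46  1.79  0.    0.88 -0.93] w 0.145 f 30.0 F [-2.9  5.3  3.4]
```

```bash
python3 jog.py '0 0 0 0 0 0 0.131;0 0 0 0 0 0 0.131;0 0 0 0 0 0 0.131;0 0 0 0 0 0 0.131;0 0 0 0 0 0 0.131;0 0 0 0 0 0 0.131;0 0 0 0 0 0 0.131;0 0 0 0 0 0 0.131;0 0 0 0 0 0 0;0 0 0 0 0 0 0'; python3 -c "from h import *;state()";  python3 jog.py '0.5 0 0 0 0 0 0;0.5 0 0 0 0 0 0;0.5 0 0 0 0 0 0;0.5 0 0 0 0 0 0;0.5 0 0 -30 0 0 0;0.5 0 0 -50 0 0 0;0.5 0 0 -50 0 0 0;0.5 0 0 -50 0 0 0;0.5 0 0 0 0 0 0' 8;  python3 -c "from h import *;go(622,-266.3,330,-6.5)"
```

```text
clock: 42.85
eef_pos: [536.6, 74.7, 251.6]
orientation: [-0.001, 0.744, 0.668, 0.0]
contact_force: [-2.3, 6.4, 1.5]
gripper_width: 0.145
finger_force: 30.0
t42.9 hold [536.5  74.9  88.3] yang -6.1 tilt [-0.0007  0.0013] J [0.01 0.46 1.79 0.   0.88 0.12] w 0.145 f 30.0 F [-2.3  6.4  1.5]
clock: 43.75
eef_pos: [539.1, 74.0, 439.0]
orientation: [0.005, 0.744, 0.669, 0.005]
contact_force: [1.0, -0.8, 0.1]
gripper_width: 0.5
finger_force: 0.0
t43.8 hold [541.3  74.  275.7] yang -6.1 tilt [ 0.0136 -0.0001] J [ 0.01  0.24  1.59 -0.    1.29  0.12] w 0.500 f 0.0 F [ 1.  -0.8  0.1]
tool d [-329.7  117.   -53.1] rows 6.594974215112607
rz 0.007
```

```bash
python3 jog.py '1 0 0 -30 0 0 0;1 0 0 -23 0 0 0;1 -41.2 14.6 0 0 0 0;1 -41.2 14.6 0 0 0 0;1 -41.2 14.6 0 0 0 0;1 -41.2 14.6 0 0 0 0;1 -41.2 14.6 0 0 0 0;1 -41.2 14.6 0 0 0 0;1 -41.2 14.6 0 0 0 0;1 -41.2 14.6 0 0 0 0' >/dev/null;  python3 jog.py '1 0 0 0 0 0 0;1 0 0 0 0 0 0' >/dev/null; python3 -c "from h import *;go(622.1,-266.5,230,-6.5)"; python3 dial.py d1
```

```text
t45.0 hold [ 617.7 -266.9  319.9] yang -6.2 tilt [-0.0017  0.0011] J [-0.51  0.41  1.23  0.    1.5  -0.4 ] w 0.998 f 0.0 F [ 0.  -0.   0.3]
tool d [ 0.8  4.5 89.9] rows 1.7977698143103282
rz 0.005
top bar [535.6  74.2] [535.9  74.2  47.5  12.9] ang 83.2 z [93.3 97.4] 87
 start px 247.0943396226415 246.71698113207546 world [460.4  83.   77.3] n 53
 ptr [530.4  59.9  75.3] 33
scene bar [533.8  68. ] [535.3  72.7  50.9  14. ] ang 88.3 z [90.4 93.7] 78
 start px 220.6888888888889 237.26666666666668 world [458.6  76.2  74.6] n 45
 ptr [535.4  55.4  87. ] 13
tri start (array([461.2,  83.3,  69.8]), [np.float64(0.0948264427780771), np.float64(0.09482644277804192)])
```

```bash
python3 jog.py '1 0.8 4.5 30 0 0 0;1 0 0 35 0 0 0;1 0 0 25 0 0 0;1 0 0 0 0 0 0;0 0 0 0 0 0 0;0 0 0 0 0 0 0;0 0 0 0 0 0 0;0 0 0 0 0 0 0;0 0 0 0 0 0 0;0 0 0 0 0 0 0' 8 >/dev/null;python3 jog.py '0 0 0 0 0 0 0;0 0 0 0 0 0 0;0 0 0 0 0 0 0;0 0 0 0 0 0 0;0 0 0 0 0 0 0;0 0 0 0 0 0 0'; python3 jog.py '0 1.1 -14.9 0 0 0 0.15;0 1.1 -14.9 0 0 0 0.15;0 1.1 -14.9 0 0 0 0.15;0 1.1 -14.9 0 0 0 0.15;0 0 0 0 0 0 0';python3 jog.py '0 1.1 -14.9 0 0 0 0.15;0 1.1 -14.9 0 0 0 0.15;0 1.1 -14.9 0 0 0 0.15;0 0 0 0 0 0 0'; python3 -c "from h import *;state()"
```

```text
clock: 46.65
eef_pos: [622.6, -265.8, 394.6]
orientation: [-0.0, 0.744, 0.669, -0.0]
contact_force: [-1.3, -0.1, 0.1]
gripper_width: 0.272
finger_force: 8.0
clock: 47.15
eef_pos: [567.8, -240.8, 394.7]
orientation: [-0.001, 0.909, 0.417, 0.001]
contact_force: [1.8, 3.1, -2.0]
gripper_width: 0.273
finger_force: 8.0
clock: 47.55
eef_pos: [542.3, -205.2, 394.8]
orientation: [-0.001, 0.979, 0.204, 0.001]
contact_force: [4.4, 1.7, -3.3]
gripper_width: 0.272
finger_force: 8.0
t47.5 hold [ 542.7 -204.9  231.5] yang -66.4 tilt [0.0025 0.0017] J [-0.48  0.34  1.57  0.    1.23  0.68] w 0.272 f 8.0 F [ 4.4  1.7 -3.3]
```

```bash
python3 jog.py '0 1.1 -14.9 0 0 0 0.15;0 1.1 -14.9 0 0 0 0.15;0 0.3 -7.5 0 0 0 0.08;0 0 0 0 0 0 0'; python3 jog.py '0 0.1 -4 0 0 0 0.04;0 0 0 0 0 0 0';python3 jog.py '0 0 -2 0 0 0 0.02;0 0 0 0 0 0 0'; python3 -c "from h import *;state()"
```

```text
clock: 47.95
eef_pos: [534.6, -169.9, 394.9]
orientation: [-0.0, 1.0, 0.017, 0.002]
contact_force: [4.6, 1.7, -3.0]
gripper_width: 0.27
finger_force: 8.0
clock: 48.15
eef_pos: [534.6, -166.7, 394.9]
orientation: [0.0, 1.0, -0.002, 0.001]
contact_force: [5.7, 1.7, -3.1]
gripper_width: 0.277
finger_force: 8.0
clock: 48.35
eef_pos: [534.6, -165.0, 394.9]
orientation: [0.0, 1.0, -0.012, 0.001]
contact_force: [6.0, -0.4, -3.6]
gripper_width: 0.27
finger_force: 8.0
t48.4 hold [ 535.1 -165.1  231.6] yang -91.4 tilt [ 0.0029 -0.0007] J [-0.42  0.31  1.61  0.    1.22  1.17] w 0.270 f 8.0 F [ 6.  -0.4 -3.6]
```

```bash
python3 jog.py '0 0 -2 0 0 0 0.01;0 0 0 0 0 0 0';python3 jog.py '0 0 -2 0 0 0 0;0 0 0 0 0 0 0';python3 jog.py '0 0 -2 0 0 0 0;0 0 0 0 0 0 0'
```

```text
clock: 48.55
eef_pos: [534.7, -163.2, 394.9]
orientation: [0.0, 1.0, -0.017, 0.002]
contact_force: [5.5, -0.2, -4.1]
gripper_width: 0.275
finger_force: 8.0
clock: 48.75
eef_pos: [534.7, -161.4, 394.9]
orientation: [0.001, 1.0, -0.017, 0.001]
contact_force: [4.4, -1.3, -3.7]
gripper_width: 0.274
finger_force: 8.0
clock: 48.95
eef_pos: [534.6, -160.6, 394.9]
orientation: [0.002, 1.0, -0.016, 0.001]
contact_force: [3.8, -7.3, -4.7]
gripper_width: 0.273
finger_force: 8.0
```

```bash
python3 jog.py '0 0 -1.5 0 0 0 0;0 0 0 0 0 0 0';python3 jog.py '0.6 0 0 0 0 0 0;0.6 0 0 0 0 0 0;0.6 0 0 0 0 0 0;0.6 0 0 0 0 0 0;0.6 0 0 -30 0 0 0;0.6 0 0 -50 0 0 0;0 0 0 -20 0 0 0;0 0 0 0 0 0 0'; python3 -c "from h import *;go(460.7,82.5,330,-91)"
```

```text
clock: 49.15
eef_pos: [534.6, -160.1, 394.9]
orientation: [0.004, 1.0, -0.016, 0.001]
contact_force: [3.1, -12.5, -6.0]
gripper_width: 0.273
finger_force: 8.0
clock: 49.95
eef_pos: [534.5, -157.3, 498.5]
orientation: [0.001, 1.0, -0.017, 0.003]
contact_force: [0.2, 0.3, 0.1]
gripper_width: 0.454
finger_force: 0.0
t50.0 hold [ 535.5 -157.7  335.2] yang -92.0 tilt [ 0.0064 -0.0028] J [-0.41  0.22  1.47 -0.    1.44  1.2 ] w 0.454 f 0.0 F [0.2 0.3 0.1]
tool d [ -83.1 -237.5    4. ] rows 4.750358254210354
rz -0.017
```

```bash
python3 jog.py '0 -13.8 -39.6 0 0 0 0;0 -13.8 -39.6 0 0 0 0;0 -13.8 -39.6 0 0 0 0;0 -13.8 -39.6 0 0 0 0;0 -13.8 -39.6 0 0 0 0;0 -13.8 -39.6 0 0 0 0;0 0 0 0 0 0 0;0 0 0 0 0 0 0' >/dev/null; python3 -c "
from h import *
go(460.7,82.5,100)
a=[]
for n,(r0,r1,c0,c1) in (('top',(120,300,180,440)),('scene',(180,360,150,410))):
    p,d=bot.grab_frame(n); a.append(cv2.resize(p[r0:r1,c0:c1,::-1],None,fx=1.5*1.6,fy=1.5*1.1*1.0) if 0 else cv2.resize(p[r0:r1,c0:c1,::-1],(433,300)))
    if n=='top':
        w=cloud(n,d); x,y,z=w[...,0],w[...,1],w[...,2]
        m=(x>340)&(x<580)&(y>-290)&(y<-30)&(z>185)&(z<215); print('head',cv2.minAreaRect(w[m][:,:2].astype(np.float32)),np.median(w[m],0))
cv2.imwrite('pics/chk.png',np.vstack(a))"
```

```text
t50.8 hold [458.3  83.8 330.2] yang -91.8 tilt [-0.0019 -0.0006] J [ 0.03  0.09  1.65 -0.    1.41  1.64] w 0.008 f 0.0 F [-0.3 -0.3  1.5]
tool d [  2.8   1.1 230.2] rows 4.604588659651526
head ((487.3800354003906, -157.05270385742188), (119.46778869628906, 185.66806030273438), 88.56159210205078) [ 462.54497067 -156.07018241  192.71960292]
```

View pics/chk.png

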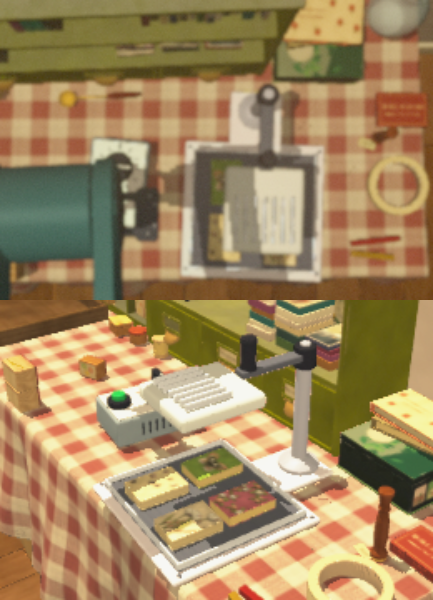

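The check picture shows all four notelets flat and separate in the tray, at (155,485), (215,462), (232,500) and (185,525), with the lamp centred above them. The depth reading puts the head's centre about 2 mm off the tray's axis, so it is home. Now I'll press start.

```bash
python3 jog.py '0 2.8 0 45 0 0 0;0 0 0 45 0 0 0;0 0 0 45 0 0 0;0 0 0 45 0 0 0;0 0 0 30 0 0 0;0 0 0 15 0 0 0;0 0 0 0 0 0 0;0 0 0 0 0 0 0' >/dev/null; python3 -c "from h import *;go(460.7,82.5,90)"
```

```text
t51.6 hold [462.6  82.1 106.3] yang -92.1 tilt [-0.0006 -0.0003] J [ 0.03  0.36  1.93 -0.    0.85  1.64] w 0.003 f 0.0 F [0.3 0.3 0.9]
tool d [-1.9 -0.4 16.3] rows 0.3254214105224311
```

```bash
python3 jog.py '0 -1.9 0 8 0 0 0;0 0 0 4 0 0 0;0 0 0 0 0 0 0'; python3 jog.py '0 0 0 3 0 0 0;0 0 0 0 0 0 0';python3 jog.py '0 0 0 2 0 0 0;0 0 0 0 0 0 0'; python3 jog.py '0 0 0 1.5 0 0 0;0 0 0 0 0 0 0;0 0 0 0 0 0 0'
```

```text
clock: 51.95
eef_pos: [460.5, 83.0, 257.9]
orientation: [0.0, 1.0, -0.018, 0.001]
contact_force: [-0.5, -1.0, 2.4]
gripper_width: 0.004
finger_force: 0.9
clock: 52.15
eef_pos: [460.6, 83.1, 254.9]
orientation: [0.0, 1.0, -0.017, 0.001]
contact_force: [-0.2, -2.5, 3.3]
gripper_width: 0.005
finger_force: 1.7
clock: 52.35
eef_pos: [460.6, 83.1, 254.0]
orientation: [0.0, 1.0, -0.017, 0.001]
contact_force: [-3.8, -3.3, 18.6]
gripper_width: 0.01
finger_force: 9.0
clock: 52.65
eef_pos: [460.6, 83.1, 253.7]
orientation: [0.0, 1.0, -0.017, 0.001]
contact_force: [-6.2, -3.0, 34.0]
gripper_width: 0.003
finger_force: 16.8
```

Force climbed to 34 N, so the button is at its end stop. I'll back off, lift and do a last check.

```bash
python3 jog.py '0 0 0 -15 0 0 0;0 0 0 -40 0 0 0;0 0 0 -45 0 0 0;0 0 0 -45 0 0 0;0 0 0 -45 0 0 0;0 0 0 0 0 0 0' >/dev/null; python3 jog.py '0 0 -45 0 0 0 0;0 0 -45 0 0 0 0;0 0 -45 0 0 0 0;0 0 -45 0 0 0 0;0 0 -45 0 0 0 0;0 0 0 0 0 0 0;0 0 0 0 0 0 0;0 0 0 0 0 0 0'; python3 dial.py fin|grep -E "bar|ptr"; python3 look.py fin | grep "scene tray"; python3 -c "
from h import *
p,d=bot.grab_frame('top'); w=cloud('top',d); x,y,z=w[...,0],w[...,1],w[...,2]
m=(x>340)&(x<580)&(y>-290)&(y<-30)&(z>185)&(z<215); print('head',cv2.minAreaRect(w[m][:,:2].astype(np.float32)))
cv2.imwrite('pics/fin.png',cv2.resize(p[100:310,90:450,::-1],None,fx=2,fy=2))"
```

```text
clock: 54.05
eef_pos: [467.7, 307.1, 440.2]
orientation: [0.001, 1.0, -0.018, -0.001]
contact_force: [-0.2, 0.0, -0.3]
gripper_width: 0.001
finger_force: 0.0
top bar [535.6  74.2] [535.9  74.5  47.8  12.8] ang 83.2 z [93.4 97.5] 87
 ptr [544.6  53.5  70. ] 7
scene bar [535.1  82.7] [535.9  82.5  13.1  26.5] ang 93.7 z [92.5 94. ] 31
 ptr [537.2  70.6  91.4] 2
scene tray px [276.4 278.6] xy [ 509.9 -112.3] mean [ 506.7 -115.1] size [55.6 81.1] long ang -0.4 z 27.035042761893365 n 440 hsv [ 31. 153. 201.]
scene tray px [243.6 290.5] xy [ 414.9 -106.7] mean [ 413.9 -110. ] size [57.5 79.9] long ang -3.6 z 27.11547446843473 n 503 hsv [ 28.  94. 247.]
scene tray px [294.9 299.9] xy [ 493.6 -207.5] mean [ 491.1 -210.4] size [56.6 82.1] long ang -3.0 z 26.95882536931077 n 558 hsv [ 11. 132. 147.]
scene tray px [262.6 312.7] xy [ 405.6 -202.1] mean [ 404.3 -205.3] size [57.4 78.5] long ang -4.5 z 27.09704034626399 n 617 hsv [ 20. 109. 210.]
head ((487.3644104003906, -157.15235900878906), (119.52989959716797, 185.58743286132812), 88.59185791015625)
```

View pics/fin.png

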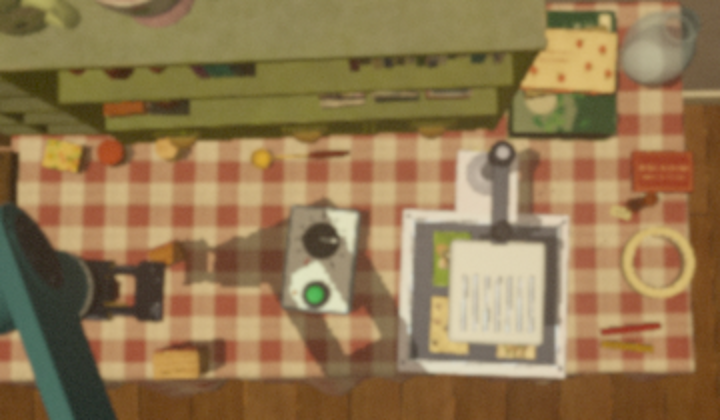

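The final picture shows the lamp squarely over the tray at (495,290), the dial pointer to the right at mark 8, and the bystanders where they were.

```bash
python3 -c "from rig import bot;print(bot.close_job())"
```

```text
the job is handed in; nothing more can be done
None
```

The job is handed in: all four notelets lie flat and face up, side by side in the tray, the lamp is home against its stop, the dial is at 8, and the start button was pressed last.

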